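# Put the returned stock back in its trays

### The arm

A 7-joint arm with a two-finger parallel gripper is mounted at the origin on the work surface. World frame = base frame: x ahead of the robot, y to its left, z up, the work surface at z = 0. Lengths are in m, angles in rad, forces in N, time in s.
With the tool pointing down it reaches from about 0.4 to 0.9 m from the base axis. Payload 5.5 kg.
Tool frame: the origin (TCP) lies on the centre line of the jaws, within the pads' length; the fingertips stand 14 mm ahead of it and the grasp point (between the pads) lies 5 mm behind it; z points along the fingers, y is the line along which they close (so a half turn about z gives the same grasp; the last joint's range is limited). The gripper opens to 92 mm and grips with 3 to 60 N. Pads are 19 mm wide; open, the fingers measure 130 mm over their backs; the gripper's body (75 mm by 190 mm) begins 47 mm behind the grasp point.
Start: joints at [-0.971, 0.501, -0.427, 1.55, 0.221, 1.138, -0.21], TCP at [0.215, 0.613, 0.209] pointing down, gripper open.
Joint ranges: [-2.88, 2.88], [-0.31, 2.03], [-1.54, 1.56], [0.2, 2.42], [-1.41, 4.55], [0.19, 2.02], [-2.57, 2.57]. Speed limits (rad/s): [2.57, 2.57, 3.14, 3.14, 3.14, 3.14, 3.14].

### API

Orientations are given as a unit quaternion [x, y, z, w].
In Python, from cell import * gives the robot as it stands.
- The arm moves only by the tool apply_moves, never from a script. Its argument "plan" is one flat list of numbers, 7 for each row, row after row: the shift along the world's x, y, z in units of 10 cm (1.0 is 10 cm), then the turn, a rotation vector about the world's x, y, z in units of 90 degrees (1.0 is 90 degrees), then the opening, from -1 (shut) to 1 (fully open). In form: [x, y, z, ax, ay, az, hand, x, y, z, ax, ay, az, hand, ...]. A call has 1 to 12 rows; each row is the pose to reach, as a shift and turn from the pose commanded when the call began; what a row does not reach only later rows make up. A row lasts 1/8 s, in which the tool goes at most 62.5 mm and 10.7 degrees, less where a joint would pass 70% of its speed; a pose out of reach is approached as far as the arm can. A call with a number of a shift or a turn outside -1 to 1 is refused whole. A call with a gripper value outside its range is refused whole. The fingers move at their own pace and stop on an object; "newtons" is the grip in N (left out, the last holds). Time passes only in rows, so rows that repeat a pose let the fingers close. It gives the time, the measured TCP pose, the force, the opening and the grip force at its end, in the units of the state.
- state(): the state, without advancing time (a new reading comes with each control period).
- snapshot(name): name is "scene" or "top"; returns the picture (384x512x3 uint8, red, green, blue); there is no depth.
- calibration(name): a dict with "fx", "fy", "cx", "cy" (pixels), "k1" (the pictures are not rectified: a ray, as slopes to the right and down, at radius r is drawn at 1 + k1 r^2 times it, then the intrinsics apply), "rvec" (rotation vector, rad) and "tvec" (3), from world to camera coordinates, as OpenCV has them. Camera axes: x right, y down, z forward; pixel columns grow to the right and rows downward; lengths in m; the calibration is good to about 2 mm. A picture is of the moment at which its call begins. calibration takes no time and is no camera call.
- finish_job(): hands the job in; it is judged then, once.
The state is a dict: "time": time; "q": joint angles; "dq": joint speeds; "joint_efforts": joint torques, N m; "eef_pos": TCP position; "eef_rot": TCP orientation; "contact_force": force on the tool from outside, world axes, zero at the start; "wrist_torque": the same for the moment, N m; "finger_gap": finger opening in m; "grasp_force": force on a finger pad.
Only numpy, scipy, OpenCV 4.12 (cv2) and the standard library are available. Lean on these libraries where they do the work, as an engineer would, in place of code of your own. Each camera call takes 0.05 s, during which the arm holds its last target. There are 200 camera calls.

### The job

Two stacks of returned electrical stock stand on the bench. Take them apart from the top and put each of the five pieces into the stock tray of its own colour (the bare metal box goes into the bare metal tray), right side up, flat on the tray's floor and lengthwise in it (either end first). Set every piece down gently: nothing may be dropped or tipped over.

Things in the scene. Friction and masses are not known exactly. Their poses are not given: they have to be found in the camera images.
- red_case: Red plastic parts case with latches, a closed flat block 120 x 64 x 36 mm (x long, y wide, z high), 0.25 kg; origin at the centre of its underside. Stands on the bench as the bottom of one of the two stacks; grip it across its 64 mm width.
- black_case: Black plastic parts case with latches, a closed flat block 120 x 64 x 36 mm (x long, y wide, z high), 0.25 kg; origin at the centre of its underside. Stands on the bench as the bottom of one of the two stacks; grip it across its 64 mm width.
- blue_box: Blue plastic electrical wall box, a closed block 96 x 54 x 40 mm (x long, y wide, z high), 0.14 kg; origin at the centre of its underside. Starts lying flat and centred (within about 5 mm) on one of the two parts cases, either one, turned to it by anything from in line to about square across; grip it across its 54 mm width.
- steel_box: Bare silver-grey metal electrical wall box, a closed block 96 x 54 x 40 mm (x long, y wide, z high), 0.28 kg; origin at the centre of its underside. Starts lying flat and centred (within about 5 mm) on one of the two parts cases, either one, turned to it by anything from in line to about square across; grip it across its 54 mm width.
- yellow_carton: Small yellow parts carton with a white band, 62 x 42 x 30 mm (x long, y wide, z high), 0.1 kg; origin at the centre of its underside. Starts on top of the blue box, roughly in line with it; grip it across its 42 mm width.
- red_tray: Red shallow stock tray fixed to the bench, for the red case: outside 152 x 96 x 10 mm (x long), walls 3 mm thick, floor 4 mm thick (so the rim stands 6 mm above the floor), inside 146 x 90 mm. Origin at the centre of its underside, on the bench top (z = 0); empty at the start.
- black_tray: Black shallow stock tray fixed to the bench, for the black case: outside 152 x 96 x 10 mm (x long), walls 3 mm thick, floor 4 mm thick (so the rim stands 6 mm above the floor), inside 146 x 90 mm. Origin at the centre of its underside, on the bench top (z = 0); empty at the start.
- blue_tray: Blue shallow stock tray fixed to the bench, for the blue box: outside 128 x 86 x 10 mm (x long), walls 3 mm thick, floor 4 mm thick (so the rim stands 6 mm above the floor), inside 122 x 80 mm. Origin at the centre of its underside, on the bench top (z = 0); empty at the start.
- steel_tray: Bare silver-grey metal shallow stock tray fixed to the bench, for the metal box: outside 128 x 86 x 10 mm (x long), walls 3 mm thick, floor 4 mm thick (so the rim stands 6 mm above the floor), inside 122 x 80 mm. Origin at the centre of its underside, on the bench top (z = 0); empty at the start.
- yellow_tray: Yellow shallow stock tray fixed to the bench, for the yellow carton: outside 94 x 74 x 10 mm (x long), walls 3 mm thick, floor 4 mm thick (so the rim stands 6 mm above the floor), inside 88 x 68 mm. Origin at the centre of its underside, on the bench top (z = 0); empty at the start.

How it is judged:
By the outcome, as a careful person would: the job done as asked, in the order asked, and still so for the second after the job is handed in, with the robot touching nothing.
It also fails if it takes over 134 s, if anything falls off the work surface, if the arm or the gripper's body presses on something with over 40 N, if the wrist force passes 120 N, or if a joint passes its speed limit or range.

## Working session

There is one attempt and no reset: what is moved stays moved. The work goes in short steps, Python scripts to look and compute and a tool call to move; the robot and the scene stay as the last step left them, time stands still between calls to the robot, and variables do not carry over. Pictures are saved under pics/ and viewed, at most 14 in all, crops included, and the job is handed in when it is done.

Besides the shell and the picture viewer there is one more tool, called after ">>>" as name(argument=value, ...) on one line, values as JSON. apply_moves: Moves the arm, as the interface text tells. Shifts and turns lie within -1 to 1; 1 stands for 10 cm of shift or 90 degrees of turn. Its arguments: {"type":"object","properties":{"plan":{"type":"array"},"newtons":{"type":"number"}},"required":["plan"]}

```bash
mkdir -p pics; ls; python3 - <<'E'
from cell import *
import cv2
for n in("scene","top"):
    cv2.imwrite(f"pics/{n}0.png",cv2.resize(snapshot(n)[:,:,::-1],(800,600),interpolation=cv2.INTER_CUBIC)); print(n,calibration(n))
print(state())
E
```

```text
pics
scene {'fx': 387.9281560646836, 'fy': 387.9281560646836, 'cx': 257.7707290015871, 'cy': 194.89640586041668, 'k1': -0.09411969279755027, 'rvec': array([ 2.01000469,  1.04791971, -0.5232255 ]), 'tvec': array([-0.30237827, -0.22431089,  1.68051196])}
top {'fx': 413.8155516670148, 'fy': 413.8155516670148, 'cx': 255.89169385991173, 'cy': 191.6486311263805, 'k1': -0.14011563300621457, 'rvec': array([ 2.12394315, -2.13599964,  0.17011879]), 'tvec': array([8.31570932e-06, 5.82119360e-01, 1.32100655e+00])}
{'time': 0.1, 'q': array([-0.97079379,  0.5017608 , -0.42679913,  1.55131457,  0.22083213,
        1.13827529, -0.21027071]), 'dq': array([-6.99063319e-05, -2.82249782e-03, -6.34098469e-04, -1.26604889e-03,
       -6.65753345e-04,  3.35045328e-04, -8.86618854e-04]), 'joint_efforts': array([-1.08220585e-02, -5.67874038e+01, -5.83859503e+00, -2.79917228e+01,
       -6.89797592e-02,  2.40810035e-02,  2.61205935e-05]), 'eef_pos': array([0.21464543, 0.61286367, 0.20818999]), 'eef_rot': array([ 1.67568126e-01,  9.85860132e-01, -8.34707274e-04, -1.61771592e-04]), 'contact_force': array([0.33398215, 0.08347372, 0.18810082]), 'wrist_torque': array([0.04812026, 0.06912218, 0.04076043]), 'grasp_force': 0.0, 'finger_gap': 0.09148322030848312}
```

View pics/scene0.png

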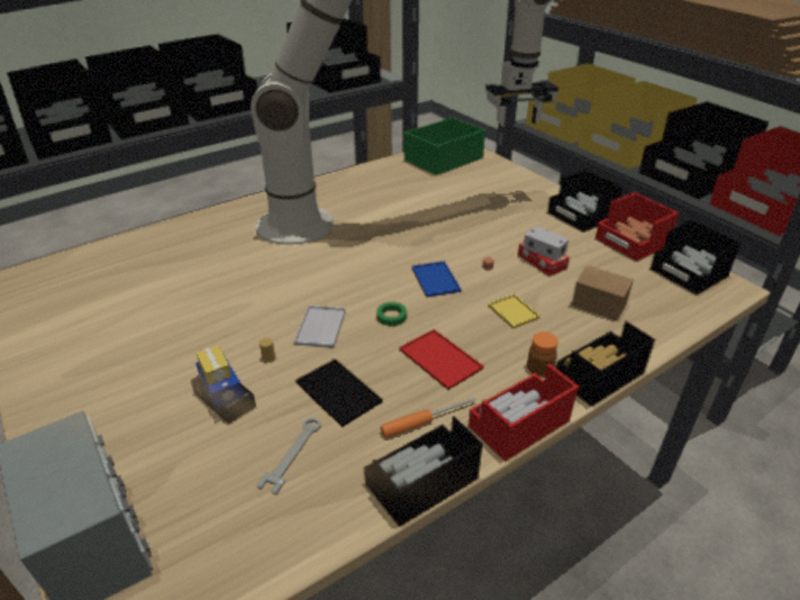

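View pics/top0.png

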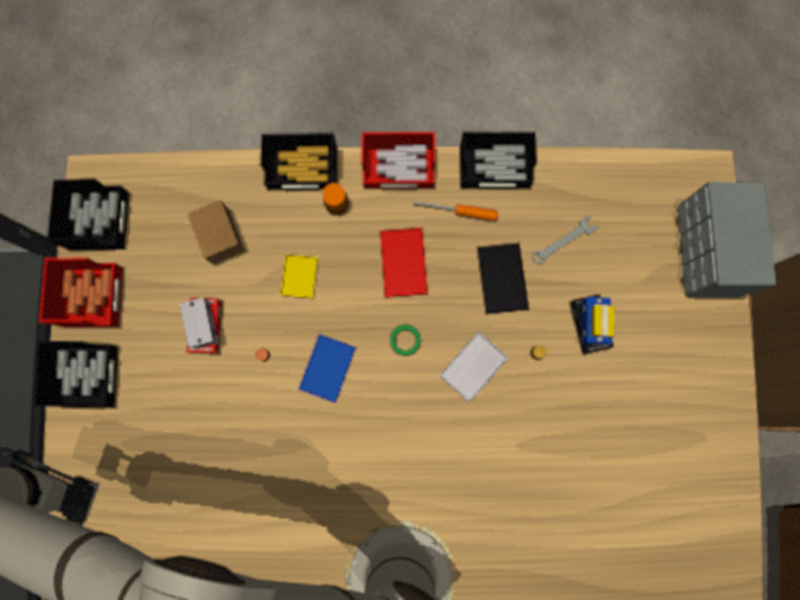

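The scene view shows two stacks: steel on red, and yellow on blue on black. In the top view they sit at about (200,325) and (597,322), with the five trays between them. I'll take enlarged crops of both stacks and segment the trays.

```bash
cat > h.py <<'E'
import numpy as np, cv2
from cell import *
def cam(n):
    c=calibration(n); K=np.array([[c['fx'],0,c['cx']],[0,c['fy'],c['cy']],[0,0,1]]); return K,np.array([c['k1'],0,0,0,0.]),np.array(c['rvec']),np.array(c['tvec'])
def proj(n,P):
    K,d,r,t=cam(n); return cv2.projectPoints(np.array(P,float).reshape(-1,1,3),r,t,K,d)[0].reshape(-1,2)
def ray(n,uv):
    K,d,r,t=cam(n); R=cv2.Rodrigues(r)[0]
    p=cv2.undistortPoints(np.array(uv,float).reshape(-1,1,2),K,d).reshape(-1,2)
    return -R.T@t, np.c_[p,np.ones(len(p))]@R
def onz(n,uv,z):
    o,D=ray(n,uv); return o+D*((z-o[2])/D[:,2])[:,None]
def tri(uvt,uvs):
    # midpoint triangulation top/scene
    out=[]
    o1,D1=ray("top",uvt);o2,D2=ray("scene",uvs)
    for a,b in zip(D1,D2):
        s=np.linalg.lstsq(np.c_[a,-b],o2-o1,rcond=None)[0]; p,q=o1+a*s[0],o2+b*s[1]
        out.append(np.r_[(p+q)/2,np.linalg.norm(p-q)])
    return np.array(out)
E
python3 - <<'E'
from h import *
t=snapshot("top")[:,:,::-1];s=snapshot("scene")[:,:,::-1]
cv2.imwrite("pics/t.png",t);cv2.imwrite("pics/s.png",s)
def crop(im,x,y,w,h,k): return cv2.resize(im[y:y+h,x:x+w],None,fx=k,fy=k,interpolation=cv2.INTER_CUBIC)
# top: two stacks 50x60 at 8x side by side
cv2.imwrite("pics/ct.png",np.hstack([crop(t,105,180,50,60,8),crop(t,355,180,50,60,8)]))
cv2.imwrite("pics/cs.png",np.hstack([crop(s,323,137,50,50,8),crop(s,117,214,50,60,8)[80:]]))
hsv=cv2.cvtColor(t,cv2.COLOR_BGR2HSV).astype(int); H,S,V=hsv[...,0],hsv[...,1],hsv[...,2]
W=dict(red=(240,140,280,195,((H<8)|(H>172))&(S>150)),black=(300,150,342,204,V<60),blue=(185,208,235,262,(H>100)&(H<130)&(S>120)),steel=(275,205,330,260,(S<60)&(V>110)),yellow=(175,158,208,196,(H>20)&(H<35)&(S>170)))
for n,(x0,y0,x1,y1,m) in W.items():
    mm=np.zeros(m.shape,np.uint8);mm[y0:y1,x0:x1]=m[y0:y1,x0:x1]
    c=max(cv2.findContours(mm,0,cv2.CHAIN_APPROX_NONE)[0],key=cv2.contourArea).reshape(-1,2)
    P=onz("top",c,0.008)[:,:2]
    r=cv2.minAreaRect((P*1000).astype(np.float32)); b=cv2.boxPoints(r); e=b[1]-b[0];f=b[2]-b[1]; l=e if np.hypot(*e)>np.hypot(*f) else f
    M=P.mean(0); print(n,np.round(r[0]),np.round(r[1]),"yaw",round(np.degrees(np.arctan2(l[1],l[0]))%180,1))
E
```

```text
red [674. -11.] [149.  94.] yaw 4.1
black [ 637. -228.] [147.  92.] yaw 6.2
blue [442. 156.] [ 81. 122.] yaw 160.3
steel [ 443. -160.] [ 86. 129.] yaw 137.9
yellow [644. 221.] [74. 94.] yaw 174.0
```

View pics/ct.png

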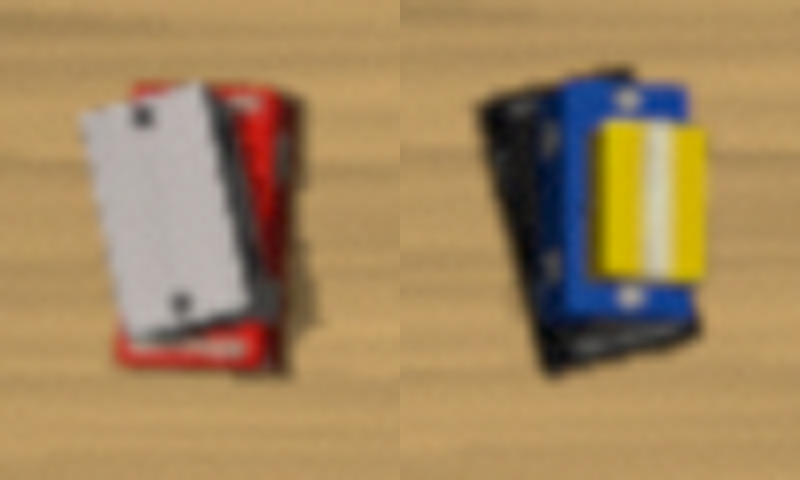

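View pics/cs.png

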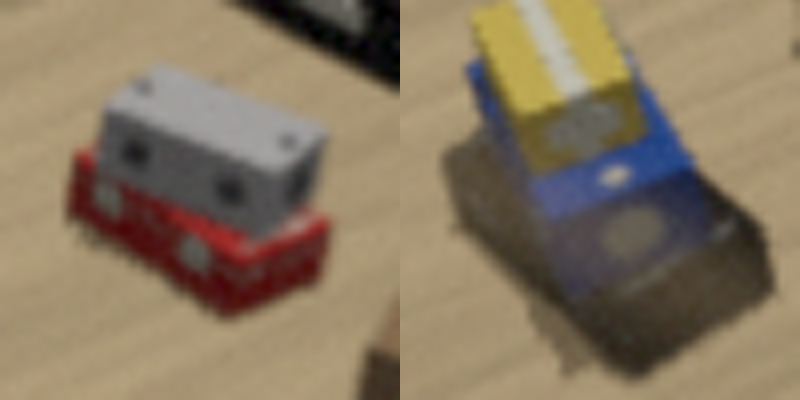

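```bash
cat >> h.py <<'E'
from scipy.optimize import least_squares
SG=np.array([[1,1],[1,-1],[-1,-1],[-1,1]])/2  # corners: +x+y,+x-y,-x-y,-x+y (yaw about world x)
def rect(p,L,W):
    c,s=np.cos(p[3]),np.sin(p[3]); q=SG*[L,W]@np.array([[c,s],[-s,c]])
    return np.c_[q+p[:2],np.full(4,p[2])]
def fit(L,W,top,sc,p0):
    # top/sc: dict corner index->pixel ; fits x,y,ztop,yaw
    def f(p):
        r=rect(p,L,W); e=[]
        for n,o in(("top",top),("scene",sc)):
            if o: k=list(o); e.append((proj(n,r[k])-np.array([o[i] for i in k])).ravel())
        return np.concatenate(e)
    r=least_squares(f,p0); return r.x,np.round(f(r.x),1)
def A(x,y,k,X,Y): return (x+(X+.5)/k-.5, y+(Y+.5)/k-.5)
E
python3 - <<'E'
from h import *
T1=lambda X,Y:A(105,180,8,X,Y); T2=lambda X,Y:A(355,180,8,X-400,Y)
S1=lambda X,Y:A(323,137,8,X,Y); S2=lambda X,Y:A(117,214,8,X-400,Y+80)
st=[T1(80,118),T1(203,84),T1(252,306),T1(130,338)]; ss=[S1(328,132),S1(283,178),S1(105,103),S1(155,62)]
print(tri(st,ss).round(4))
def show(n,L,W,t,s,p0):
    p,e=fit(L,W,t,s,p0); print(n,p[:3].round(4),np.degrees(p[3]).round(1),e)
show("steel",.096,.054,dict(enumerate(st)),dict(enumerate(ss)),[.55,.38,.076,.1])
yt={0:T2(609,123),1:T2(706,124),2:T2(704,281),3:T2(603,278)}; ys={0:S2(638,72),1:S2(520,112)}
print(tri([yt[0],yt[1]],[ys[0],ys[1]]).round(4))
show("yellow",.062,.042,yt,ys,[.54,-.37,.106,0])
bt={0:T2(568,84),1:T2(686,86),3:T2(560,318)}; bs={0:S2(692,165),1:S2(545,220)}
print(tri([bt[0],bt[1]],[bs[0],bs[1]]).round(4))
show("blue",.096,.054,bt,bs,[.54,-.37,.076,0])
from scipy.spatial.transform import Rotation as R
print(R.from_quat(state()['eef_rot']).as_matrix().round(3))
E
```

```text
[[0.5718 0.4647 0.0726 0.001 ]
 [0.5872 0.4147 0.0714 0.0027]
 [0.4944 0.3886 0.0758 0.0026]
 [0.4804 0.4381 0.0764 0.    ]]
steel [0.5334 0.4265 0.0739] 15.3 [-0.2 -0.2 -0.1 -0.3  0.1 -0.1 -0.3  0.2  0.4 -0.3 -0.6 -0.4 -0.6  0.5
  0.2  0.4]
[[ 0.5598 -0.4013  0.1061  0.0034]
 [ 0.5584 -0.4421  0.1076  0.0006]]
yellow [ 0.5276 -0.4197  0.1064] -3.2 [-0.7 -0.2 -0.1  0.3  0.2 -0.1 -0.  -0.3 -0.4 -0.2 -0.3  0.2]
[[ 0.5809 -0.395   0.0748  0.0022]
 [ 0.579  -0.4464  0.0752  0.0016]]
blue [ 0.5316 -0.418   0.0746] -3.0 [-0.8 -0.1  0.5  0.4  0.2 -0.2  0.1 -0.1 -0.1  0.1]
[[-0.944  0.33  -0.   ]
 [ 0.33   0.944 -0.001]
 [ 0.    -0.001 -1.   ]]
```

The top crop shows the steel face at (80–252, 84–338), and the yellow face at (605–706, 123–280) on blue. The fits agree in both views to under 1 px, with tops at 74, 106 and 75 mm. I'll take steel first.

>>> apply_moves(plan=[0.2,-0.12,0,0,0,0.04,1,0.6,-0.36,0,0,0,0.08,1,1,-0.6,0,0,0,0.13,1], newtons=25)

```text
time: 0.57
eef_pos: [0.3154, 0.5529, 0.2089]
eef_rot: [0.064, 0.998, -0.0, -0.0]
contact_force: [0.8, 0.6, -0.2]
finger_gap: 0.0917
grasp_force: 0.0
```

>>> apply_moves(plan=[0.35,-0.2,0,0,0,0.04,1,0.7,-0.4,0,0,0,0.08,1,1,-0.6,0,0,0,0.13,1])

```text
time: 0.95
eef_pos: [0.4163, 0.4924, 0.2089]
eef_rot: [-0.037, 0.999, -0.0, 0.0]
contact_force: [-0.3, 0.8, -0.2]
finger_gap: 0.0914
grasp_force: 0.0
```

>>> apply_moves(plan=[0.35,-0.2,0,0,0,0.04,1,0.7,-0.4,0,0,0,0.08,1,1,-0.6,0,0,0,0.12,1,1,-0.6,0,0,0,0.12,1,1,-0.6,0,0,0,0.12,1])

```text
time: 1.58
eef_pos: [0.5138, 0.434, 0.2088]
eef_rot: [-0.13, 0.992, 0.0, -0.001]
contact_force: [-1.0, 0.9, 0.0]
finger_gap: 0.0915
grasp_force: 0.0
```

>>> apply_moves(plan=[0.19,-0.07,-0.3,0,0,0,1,0.19,-0.07,-0.65,0,0,0,1,0.19,-0.07,-0.9,0,0,0,1,0.19,-0.07,-0.9,0,0,0,1])

```text
time: 2.08
eef_pos: [0.5306, 0.4268, 0.1168]
eef_rot: [-0.131, 0.991, -0.001, -0.002]
contact_force: [-0.1, -0.3, -0.3]
finger_gap: 0.0917
grasp_force: 0.0
```

```bash
python3 - <<'E'
from h import *
s=state();print(s['eef_pos'].round(4),s['eef_rot'].round(4),s['q'].round(2))
t=snapshot("top")[:,:,::-1];c=snapshot("scene")[:,:,::-1]
def crop(im,x,y,w,h,k): return cv2.resize(im[y:y+h,x:x+w],None,fx=k,fy=k,interpolation=cv2.INTER_CUBIC)
cv2.imwrite("pics/c1.png",np.hstack([crop(t,95,170,80,80,5),crop(c,310,110,80,80,5)]))
E
```

```text
[0.5306 0.4268 0.1168] [-1.309e-01  9.914e-01 -9.000e-04 -2.400e-03] [-0.42  0.66 -0.44  1.54  0.3   1.02  0.9 ]
```

View pics/c1.png

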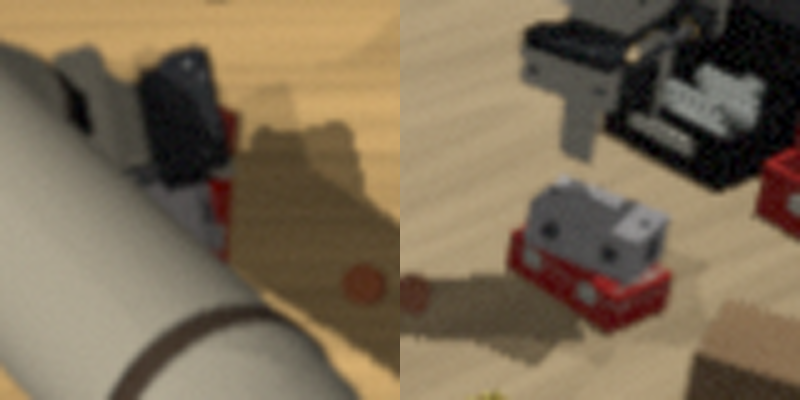

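The picture shows the fingers squarely over the steel box, near finger tip at (580,155), box at (600,220). I'll descend and grip.

>>> apply_moves(plan=[0.02,0,-0.2,0,0,0,1,0.02,0,-0.4,0,0,0,1,0.02,0,-0.57,0,0,0,1,0.02,0,-0.57,0,0,0,1,0.02,0,-0.57,0,0,0,0.3,0.02,0,-0.57,0,0,0,0.1,0.02,0,-0.57,0,0,0,-0.5,0.02,0,-0.57,0,0,0,-1,0.02,0,-0.57,0,0,0,-1], newtons=25)

```text
time: 3.3
eef_pos: [0.5359, 0.4265, 0.0624]
eef_rot: [-0.13, 0.992, 0.0, 0.0]
contact_force: [-0.4, -0.9, 0.2]
finger_gap: 0.0463
grasp_force: 0.0
```

```bash
python3 - <<'E'
from h import *
s=state();print(s['eef_pos'].round(4),s['finger_gap'],s['grasp_force'],s['contact_force'])
c=snapshot("scene")[:,:,::-1]
print(proj("scene",[[.5354,.4265,.0624],[.5354,.4265,.048]]))
cv2.imwrite("pics/c2.png",cv2.resize(c[110:190,310:410],None,fx=7,fy=7,interpolation=cv2.INTER_CUBIC))
s=state();print(s['finger_gap'],s['grasp_force'])
E
```

```text
[0.5359 0.4265 0.0624] 0.0463117039152687 0.0 [-0.40731363 -0.87783103  0.21885591]
[[349.4738469  154.16800751]
 [348.96299217 157.36174668]]
0.042263305791666796 0.0
```

View pics/c2.png

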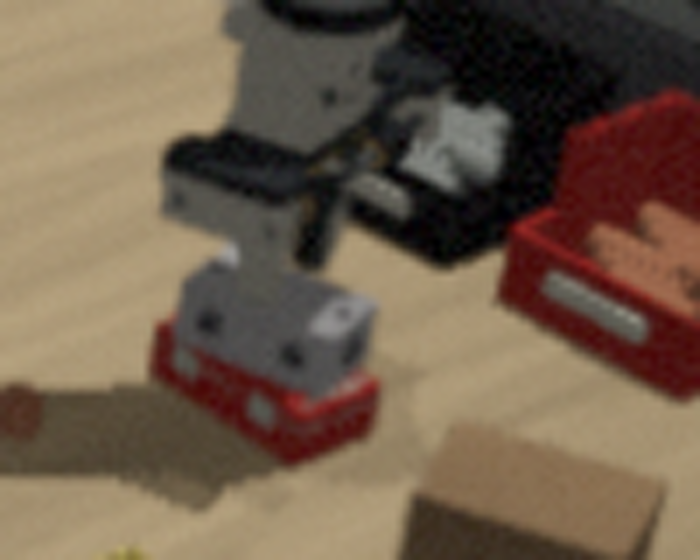

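```bash
python3 - <<'E'
from h import *
print(proj("scene",[[.544,.376,z] for z in(.09,.103,.12,.14)]).round(1), "obs 346,141.5")
print(proj("scene",[[.541,.402,z] for z in(.048,.06,.08,.1)]).round(1), "obs 348,152")
s=state();print(s['finger_gap'])
K,d,r,t=cam("scene");R=cv2.Rodrigues(r)[0];print(-R.T@t)
E
```

```text
[[342.7 152.7]
 [343.1 149.7]
 [343.7 145.7]
 [344.4 141. ]] obs 346,141.5
[[345.5 159.9]
 [345.9 157.2]
 [346.6 152.7]
 [347.4 148.1]] obs 348,152
0.042263305791666796
[ 1.38509593 -0.59906253  0.82976009]
```

The fingers seem to have closed above the box: the near tip is at (265,290) on the top face, with no force. The actual tip looks about 30 mm higher than the reported pose implies. I'll check this against the start pictures, where both cameras see the gripper.

```bash
python3 - <<'E'
from h import *
t=cv2.imread("pics/t.png");s=cv2.imread("pics/s.png")
th=np.radians(-19.3);y=np.array([-np.sin(th),np.cos(th),0]);P=np.array([.2146,.6129,.2082])
pts=[P+k*y*.046+[0,0,-.014] for k in(-1,1)]+[P]
a=proj("top",pts);b=proj("scene",pts);print(a.round(1),b.round(1))
def cr(im,x,yy,w,h,k,pp):
    o=cv2.resize(im[yy:yy+h,x:x+w],None,fx=k,fy=k,interpolation=cv2.INTER_CUBIC)
    for p in pp: cv2.circle(o,tuple(int(v) for v in ((p-[x,yy])*k)),2,(0,255,0),-1)
    return o
cv2.imwrite("pics/c3.png",np.hstack([cr(t,0,275,80,80,5,a),cr(s,300,30,80,80,5,b)]))
E
```

```text
[[ 62.6 312.2]
 [ 36.2 300.7]
 [ 47.  306.9]] [[321.   86.7]
 [339.9  84.9]
 [330.8  82.8]]
```

View pics/c3.png

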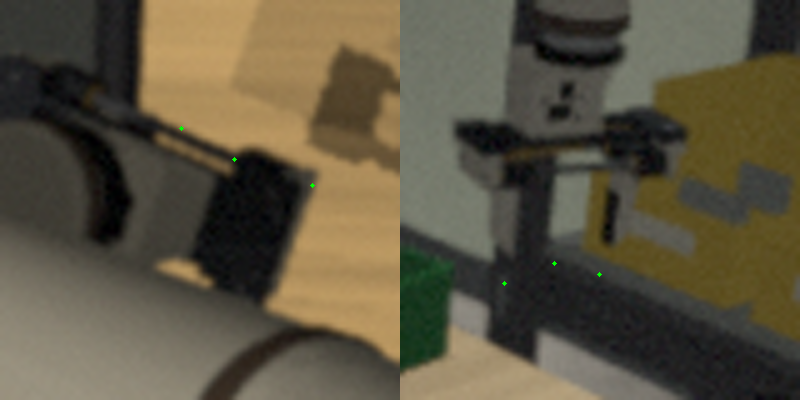

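In the scene crop the real tips are at (503,255) and (609,245), but the predictions are (504,283) and (600,274). So the true tips are about 32 mm above what the report implies, and I'll correct for that. Next I open, lower 34 mm further and grip.

>>> apply_moves(plan=[0,0,0.05,0,0,0,1,0,0,0.05,0,0,0,1,0,0,0.05,0,0,0,1,0,0,0.05,0,0,0,1,0,0,0.05,0,0,0,1,0,0,0.05,0,0,0,1,0,0,0.05,0,0,0,1,0,0,0.05,0,0,0,1])

```text
time: 4.35
eef_pos: [0.5358, 0.4265, 0.0671]
eef_rot: [-0.13, 0.992, 0.0, -0.0]
contact_force: [-0.7, 0.5, 0.9]
finger_gap: 0.0918
grasp_force: 0.0
```

>>> apply_moves(plan=[-0.02,0,-0.1,0,0,0,1,-0.02,0,-0.2,0,0,0,1,-0.02,0,-0.3,0,0,0,1,-0.02,0,-0.38,0,0,0,1,-0.02,0,-0.38,0,0,0,1])

```text
time: 4.97
eef_pos: [0.5332, 0.4259, 0.0279]
eef_rot: [-0.13, 0.992, -0.0, -0.001]
contact_force: [0.1, -0.4, 1.0]
finger_gap: 0.0921
grasp_force: 0.0
```

```bash
python3 - <<'E'
from h import *
c=snapshot("scene")[:,:,::-1]
cv2.imwrite("pics/c4.png",cv2.resize(c[110:190,310:390],None,fx=7,fy=7,interpolation=cv2.INTER_CUBIC))
E
```

```text
(no output)
```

View pics/c4.png

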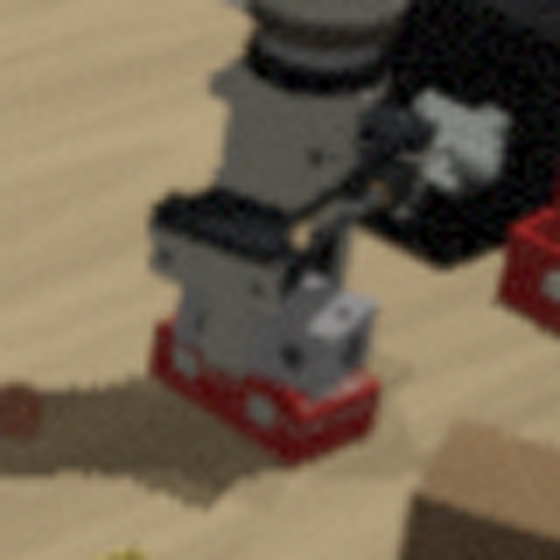

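The near finger now covers the box's near face, with its tip at about (225,370) just above the red case. Closing now.

>>> apply_moves(plan=[0,0,0,0,0,0,0.5,0,0,0,0,0,0,0.3,0,0,0,0,0,0,0.2,0,0,0,0,0,0,0,0,0,0,0,0,0,-1,0,0,0,0,0,0,-1,0,0,0,0,0,0,-1,0,0,0,0,0,0,-1], newtons=25)

```text
time: 6.02
eef_pos: [0.5338, 0.4267, 0.0293]
eef_rot: [-0.13, 0.992, 0.0, 0.0]
contact_force: [-0.4, 0.2, 1.4]
finger_gap: 0.0536
grasp_force: 25.0
```

>>> apply_moves(plan=[0,0,0.05,0,0,0,-1,0,0,0.2,0,0,0,-1,0,0,0.5,0,0,0,-1,0,0,0.8,0,0,0,-1,0,0,1,0,0,0,-1])

```text
time: 6.65
eef_pos: [0.5344, 0.4269, 0.1315]
eef_rot: [-0.13, 0.992, 0.001, 0.001]
contact_force: [-0.3, -0.0, -3.4]
finger_gap: 0.0539
grasp_force: 25.0
```

>>> apply_moves(plan=[0,-0.1,0.2,0,0,0,-1,-0.06,-0.4,0.4,0,0,-0.03,-1,-0.12,-0.7,0.4,0,0,-0.08,-1,-0.17,-1,0.4,0,0,-0.12,-1])

```text
time: 7.15
eef_pos: [0.5164, 0.3245, 0.1695]
eef_rot: [-0.034, 0.999, -0.0, -0.0]
contact_force: [-0.1, -0.0, -2.4]
finger_gap: 0.0541
grasp_force: 25.0
```

>>> apply_moves(plan=[-0.06,-0.35,0,0,0,-0.04,-1,-0.12,-0.7,0,0,0,-0.08,-1,-0.17,-1,0,0,0,-0.12,-1])

```text
time: 7.52
eef_pos: [0.4991, 0.2238, 0.1692]
eef_rot: [0.06, 0.998, -0.001, -0.0]
contact_force: [-0.3, 0.6, -3.3]
finger_gap: 0.0537
grasp_force: 25.0
```

>>> apply_moves(plan=[-0.06,-0.35,0,0,0,-0.04,-1,-0.12,-0.7,0,0,0,-0.08,-1,-0.17,-1,0,0,0,-0.12,-1])

```text
time: 7.9
eef_pos: [0.4819, 0.1241, 0.1693]
eef_rot: [0.154, 0.988, -0.0, -0.0]
contact_force: [1.1, 0.3, -3.0]
finger_gap: 0.0538
grasp_force: 25.0
```

>>> apply_moves(plan=[-0.06,-0.35,0,0,0,-0.04,-1,-0.12,-0.7,0,0,0,-0.08,-1,-0.17,-1,0,0,0,-0.12,-1])

```text
time: 8.28
eef_pos: [0.4647, 0.0244, 0.1693]
eef_rot: [0.246, 0.969, -0.0, -0.0]
contact_force: [0.7, -0.2, -2.3]
finger_gap: 0.0537
grasp_force: 25.0
```

>>> apply_moves(plan=[-0.06,-0.35,0,0,0,-0.04,-1,-0.12,-0.7,0,0,0,-0.08,-1,-0.17,-1,0,0,0,-0.12,-1])

```text
time: 8.65
eef_pos: [0.4476, -0.0753, 0.1694]
eef_rot: [0.336, 0.942, -0.0, -0.0]
contact_force: [0.3, -0.6, -3.5]
finger_gap: 0.054
grasp_force: 25.0
```

>>> apply_moves(plan=[-0.03,-0.4,0,0,0,-0.02,-1,-0.06,-0.7,0,0,0,-0.035,-1,-0.06,-0.86,0,0,0,-0.035,-1,-0.06,-0.86,0,0,0,-0.035,-1,-0.06,-0.86,0,0,0,-0.035,-1])

```text
time: 9.28
eef_pos: [0.4428, -0.158, 0.1691]
eef_rot: [0.359, 0.933, 0.0, -0.0]
contact_force: [0.2, -0.5, -2.9]
finger_gap: 0.0541
grasp_force: 25.0
```

>>> apply_moves(plan=[0,-0.01,-0.3,0,0,0,-1,0,-0.01,-0.6,0,0,0,-1,0,-0.01,-1,0,0,0,-1])

```text
time: 9.65
eef_pos: [0.4442, -0.1591, 0.069]
eef_rot: [0.359, 0.933, 0.0, 0.001]
contact_force: [1.8, 0.1, -3.4]
finger_gap: 0.054
grasp_force: 25.0
```

>>> apply_moves(plan=[0,0,-0.2,0,0,0,-1,0,0,-0.4,0,0,0,-1,0,0,-0.5,0,0,0,-1,0,0,-0.55,0,0,0,-1,0,0,-0.55,0,0,0,-1])

```text
time: 10.28
eef_pos: [0.4431, -0.1602, 0.0143]
eef_rot: [0.36, 0.933, 0.0, 0.0]
contact_force: [-0.5, -0.2, -3.1]
finger_gap: 0.0537
grasp_force: 25.0
```

```bash
python3 - <<'E'
from h import *
s=state();print(s['eef_pos'].round(4),s['contact_force'].round(1))
t=snapshot("top")[:,:,::-1];c=snapshot("scene")[:,:,::-1]
a=proj("scene",[[.443,-.16,.01]])[0];print(a)
x,y=int(a[0])-40,int(a[1])-55
cv2.imwrite("pics/c5.png",np.hstack([cv2.resize(c[y:y+80,x:x+80],None,fx=5,fy=5,interpolation=cv2.INTER_CUBIC),cv2.resize(t[190:270,265:345],None,fx=5,fy=5,interpolation=cv2.INTER_CUBIC)]))
E
```

```text
[ 0.4431 -0.1602  0.0143] [-0.5 -0.2 -3.1]
[204.64892166 206.94671358]
```

View pics/c5.png

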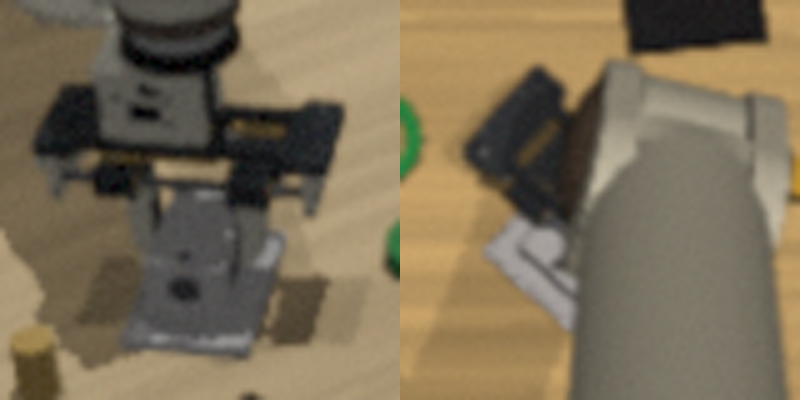

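The box hangs over the tray, centred and in line, tray front corners at (125,345) and (250,350). Lowering gently.

>>> apply_moves(plan=[0,0,-0.07,0,0,0,-1,0,0,-0.11,0,0,0,-1,0,0,-0.13,0,0,0,-1,0,0,-0.14,0,0,0,-1,0,0,-0.15,0,0,0,-1,0,0,-0.155,0,0,0,-1,0,0,-0.155,0,0,0,-1])

```text
time: 11.25
eef_pos: [0.4428, -0.1605, -0.0013]
eef_rot: [0.36, 0.933, 0.0, 0.0]
contact_force: [-1.0, 0.0, -3.0]
finger_gap: 0.0538
grasp_force: 25.0
```

>>> apply_moves(plan=[0,0,-0.005,0,0,0,-1,0,0,-0.01,0,0,0,-1,0,0,-0.015,0,0,0,-1,0,0,-0.015,0,0,0,-1])

```text
time: 11.75
eef_pos: [0.4428, -0.1605, -0.0028]
eef_rot: [0.36, 0.933, 0.0, -0.0]
contact_force: [-0.7, 1.0, -2.1]
finger_gap: 0.0539
grasp_force: 25.0
```

>>> apply_moves(plan=[0,0,-0.005,0,0,0,-1,0,0,-0.01,0,0,0,-1,0,0,-0.01,0,0,0,-1])

```text
time: 12.12
eef_pos: [0.4428, -0.1605, -0.0028]
eef_rot: [0.36, 0.933, -0.0, 0.0]
contact_force: [-3.9, 2.3, 11.5]
finger_gap: 0.0537
grasp_force: 25.0
```

>>> apply_moves(plan=[0,0,0.01,0,0,0,-1,0,0,0.01,0,0,0,0.3,0,0,0.01,0,0,0,0.5,0,0,0.01,0,0,0,0.7,0,0,0.01,0,0,0,0.7,0,0,0.01,0,0,0,0.7,0,0,0.1,0,0,0,0.7,0,0,0.3,0,0,0,0.7,0,0,0.7,0,0,0,1,0,0,1,0,0,0,1])

```text
time: 13.38
eef_pos: [0.4432, -0.1606, 0.0981]
eef_rot: [0.36, 0.933, 0.0, 0.001]
contact_force: [0.2, -0.3, 0.4]
finger_gap: 0.0904
grasp_force: 0.0
```

>>> apply_moves(plan=[0,0.1,0.4,0,0,0.04,1,0.1,0.5,0.6,0,0,0.08,1,0.17,1,0.6,0,0,0.12,1])

```text
time: 13.75
eef_pos: [0.4619, -0.0607, 0.159]
eef_rot: [0.271, 0.962, 0.0, 0.003]
contact_force: [0.4, 0.5, 0.3]
finger_gap: 0.0918
grasp_force: 0.0
```

```bash
python3 - <<'E'
from h import *
t=snapshot("top")[:,:,::-1];c=snapshot("scene")[:,:,::-1]
cv2.imwrite("pics/t2.png",t);cv2.imwrite("pics/s2.png",c)
f=lambda im,x,y,w,h,k:cv2.resize(im[y:y+h,x:x+w],None,fx=k,fy=k,interpolation=cv2.INTER_CUBIC)
r1=np.hstack([f(t,105,180,50,50,8),f(c,323,137,50,50,8)])
r2=np.hstack([f(c,165,170,80,40,5),f(t,265,210,80,40,5)])
cv2.imwrite("pics/c6.png",np.vstack([r1,r2]))
E
```

```text
(no output)
```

View pics/c6.png

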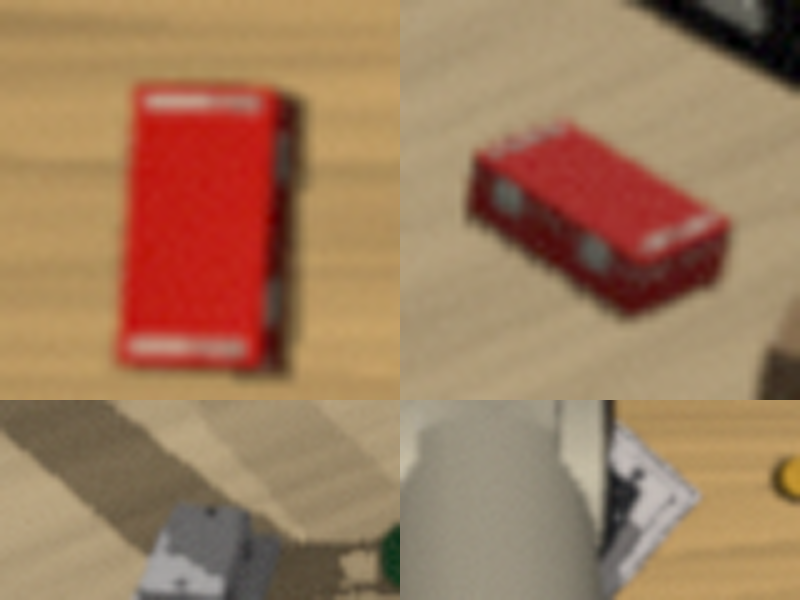

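The red case is clear now: top-view corners (135,85), (277,92), (260,366), (118,358). The steel box sits in its tray.

```bash
python3 - <<'E'
from h import *
T1=lambda X,Y:A(105,180,8,X,Y); S1=lambda X,Y:A(323,137,8,X-400,Y)
t=[T1(135,85),T1(277,92),T1(260,366),T1(118,358)];s=[S1(732,220),S1(637,265),S1(475,155),S1(572,122)]
print(tri(t,s).round(4))
p,e=fit(.12,.064,dict(enumerate(t)),dict(enumerate(s)),[.53,.42,.036,0]);print(p.round(4),np.degrees(p[3]),e)
E
```

```text
[[0.5918 0.454  0.037  0.001 ]
 [0.589  0.3929 0.0325 0.0015]
 [0.4731 0.3964 0.0335 0.0012]
 [0.477  0.459  0.0332 0.0031]]
[ 0.5327  0.4257  0.0338 -0.0388] -2.223563966103116 [ 0.1 -0.3  0.5 -0.6 -0.1  0.4 -0.7  0.6  0.6  0.8  0.4  0.1 -0.5 -0.2
 -0.7 -0.4]
```

>>> apply_moves(plan=[0.05,0.33,0,0,0,0.02,1,0.1,0.66,0,0,0,0.045,1,0.15,1,0,0,0,0.065,1])

```text
time: 14.22
eef_pos: [0.4747, 0.0397, 0.1565]
eef_rot: [0.222, 0.975, -0.0, 0.0]
contact_force: [0.5, -0.6, -0.5]
finger_gap: 0.0916
grasp_force: 0.0
```

>>> apply_moves(plan=[0.05,0.33,0,0,0,0.02,1,0.1,0.66,0,0,0,0.045,1,0.15,1,0,0,0,0.065,1])

```text
time: 14.6
eef_pos: [0.4899, 0.1397, 0.1565]
eef_rot: [0.171, 0.985, -0.0, 0.0]
contact_force: [0.3, 0.3, -0.8]
finger_gap: 0.092
grasp_force: 0.0
```

>>> apply_moves(plan=[0.05,0.33,0,0,0,0.02,1,0.1,0.66,0,0,0,0.045,1,0.15,1,0,0,0,0.065,1])

```text
time: 14.98
eef_pos: [0.505, 0.2396, 0.1564]
eef_rot: [0.121, 0.993, -0.0, 0.0]
contact_force: [-0.0, 0.4, -0.0]
finger_gap: 0.0916
grasp_force: 0.0
```

>>> apply_moves(plan=[0.05,0.33,0,0,0,0.02,1,0.1,0.66,0,0,0,0.045,1,0.15,1,0,0,0,0.065,1])

```text
time: 15.35
eef_pos: [0.5202, 0.3395, 0.1563]
eef_rot: [0.07, 0.998, -0.0, 0.0]
contact_force: [1.6, -0.2, 0.2]
finger_gap: 0.0916
grasp_force: 0.0
```

>>> apply_moves(plan=[0.05,0.33,0,0,0,0.02,1,0.1,0.66,0,0,0,0.045,1,0.13,0.87,0,0,0,0.065,1,0.13,0.87,-0.2,0,0,0.065,1,0.13,0.87,-0.6,0,0,0.065,1,0.13,0.87,-1,0,0,0.065,1,0.13,0.87,-1,0,0,0.065,1])

```text
time: 16.23
eef_pos: [0.5301, 0.4214, 0.0511]
eef_rot: [0.02, 1.0, -0.004, -0.003]
contact_force: [-0.3, -0.3, -0.0]
finger_gap: 0.0917
grasp_force: 0.0
```

>>> apply_moves(plan=[0,0,0,0,0,0,1,0,0,-0.15,0,0,0,1,0,0,-0.3,0,0,0,1,0,0,-0.45,0,0,0,1,0,0,-0.55,0,0,0,1,0,0,-0.55,0,0,0,1])

```text
time: 16.98
eef_pos: [0.5319, 0.4259, -0.0004]
eef_rot: [0.019, 1.0, -0.001, -0.001]
contact_force: [-0.1, 0.1, -0.8]
finger_gap: 0.0918
grasp_force: 0.0
```

>>> apply_moves(plan=[0,0,-0.04,0,0,0,1,0,0,-0.08,0,0,0,1,0,0,-0.08,0,0,0,1])

```text
time: 17.35
eef_pos: [0.5327, 0.4264, -0.007]
eef_rot: [0.019, 1.0, -0.0, -0.0]
contact_force: [0.1, 0.1, -0.1]
finger_gap: 0.0919
grasp_force: 0.0
```

>>> apply_moves(plan=[0,0,0,0,0,0,0.6,0,0,0,0,0,0,0.4,0,0,0,0,0,0,0.2,0,0,0,0,0,0,-1,0,0,0,0,0,0,-1,0,0,0,0,0,0,-1,0,0,0.05,0,0,0,-1,0,0,0.2,0,0,0,-1,0,0,0.5,0,0,0,-1,0,0,0.8,0,0,0,-1,0,0,1,0,0,0,-1,0,0,1,0,0,0,-1], newtons=25)

```text
time: 18.85
eef_pos: [0.534, 0.4276, 0.0955]
eef_rot: [0.019, 1.0, 0.001, 0.002]
contact_force: [-0.0, 0.2, -1.8]
finger_gap: 0.0637
grasp_force: 24.9
```

>>> apply_moves(plan=[0,-0.1,0.2,0,0,0,-1,0.12,-0.4,0.4,0,0,0.01,-1,0.22,-0.7,0.4,0,0,0.02,-1,0.32,-1,0.4,0,0,0.02,-1])

```text
time: 19.35
eef_pos: [0.5649, 0.3244, 0.1333]
eef_rot: [0.004, 1.0, -0.0, -0.0]
contact_force: [0.6, -0.7, -2.6]
finger_gap: 0.0637
grasp_force: 24.9
```

>>> apply_moves(plan=[0.1,-0.33,0,0,0,0,-1,0.21,-0.66,0,0,0,0.01,-1,0.32,-1,0,0,0,0.02,-1])

```text
time: 19.73
eef_pos: [0.5965, 0.2243, 0.1329]
eef_rot: [-0.012, 1.0, -0.0, -0.001]
contact_force: [0.2, 0.3, -2.4]
finger_gap: 0.0642
grasp_force: 24.9
```

>>> apply_moves(plan=[0.1,-0.33,0,0,0,0,-1,0.21,-0.66,0,0,0,0.01,-1,0.32,-1,0,0,0,0.02,-1])

```text
time: 20.1
eef_pos: [0.6282, 0.1245, 0.1329]
eef_rot: [-0.028, 1.0, -0.0, -0.001]
contact_force: [0.0, 0.2, -2.4]
finger_gap: 0.064
grasp_force: 24.9
```

>>> apply_moves(plan=[0.1,-0.33,0,0,0,0,-1,0.21,-0.66,0,0,0,0.01,-1,0.32,-1,0,0,0,0.01,-1])

```text
time: 20.48
eef_pos: [0.6601, 0.0246, 0.1329]
eef_rot: [-0.036, 0.999, -0.0, -0.001]
contact_force: [-0.1, -0.4, -1.9]
finger_gap: 0.064
grasp_force: 24.9
```

>>> apply_moves(plan=[0.1,-0.25,0,0,0,0,-1,0.13,-0.37,0,0,0,0,-1,0.13,-0.37,0,0,0,0,-1,0.13,-0.37,0,0,0,0,-1])

```text
time: 20.98
eef_pos: [0.6731, -0.0084, 0.1331]
eef_rot: [-0.037, 0.999, 0.001, -0.0]
contact_force: [0.1, 0.6, -2.6]
finger_gap: 0.0639
grasp_force: 24.9
```

>>> apply_moves(plan=[0,-0.01,-0.3,0,0,0,-1,0,-0.01,-0.6,0,0,0,-1,0,-0.01,-0.9,0,0,0,-1,0,-0.01,-1,0,0,0,-1,0,-0.01,-1,0,0,0,-1])

```text
time: 21.6
eef_pos: [0.6733, -0.0102, 0.0329]
eef_rot: [-0.037, 0.999, 0.0, -0.001]
contact_force: [-0.3, 0.0, -1.0]
finger_gap: 0.0637
grasp_force: 24.9
```

>>> apply_moves(plan=[0,0,-0.1,0,0,0,-1,0,0,-0.2,0,0,0,-1,0,0,-0.25,0,0,0,-1,0,0,-0.3,0,0,0,-1,0,0,-0.33,0,0,0,-1,0,0,-0.345,0,0,0,-1,0,0,-0.35,0,0,0,-1,0,0,-0.355,0,0,0,-1,0,0,-0.355,0,0,0,-1])

```text
time: 22.72
eef_pos: [0.6739, -0.0115, -0.0022]
eef_rot: [-0.036, 0.999, -0.0, 0.0]
contact_force: [-0.6, 0.0, -2.1]
finger_gap: 0.0637
grasp_force: 24.9
```

>>> apply_moves(plan=[0,0,-0.005,0,0,0,-1,0,0,-0.01,0,0,0,-1,0,0,-0.01,0,0,0,-1])

```text
time: 23.1
eef_pos: [0.6739, -0.0115, -0.0028]
eef_rot: [-0.036, 0.999, -0.0, 0.0]
contact_force: [-2.3, 0.3, 4.7]
finger_gap: 0.0639
grasp_force: 24.9
```

>>> apply_moves(plan=[0,0,0.005,0,0,0,0.45,0,0,0.005,0,0,0,0.6,0,0,0.005,0,0,0,0.8,0,0,0.005,0,0,0,0.8,0,0,0.005,0,0,0,0.8,0,0,0.1,0,0,0,0.8,0,0,0.3,0,0,0,0.8,0,0,0.7,0,0,0,1,0,0,1,0,0,0,1])

```text
time: 24.22
eef_pos: [0.6749, -0.0113, 0.1001]
eef_rot: [-0.036, 0.999, -0.0, 0.002]
contact_force: [0.3, -0.9, -0.6]
finger_gap: 0.0915
grasp_force: 0.0
```

>>> apply_moves(plan=[-0.1,-0.2,0.4,0,0,0,1,-0.22,-0.6,0.7,0,0,-0.01,1,-0.36,-1,0.85,0,0,-0.02,1])

```text
time: 24.6
eef_pos: [0.6392, -0.1122, 0.1861]
eef_rot: [-0.02, 1.0, -0.001, 0.003]
contact_force: [0.5, -0.0, -0.8]
finger_gap: 0.0917
grasp_force: 0.0
```

>>> apply_moves(plan=[-0.12,-0.33,0,0,0,0,1,-0.24,-0.66,0,0,0,-0.01,1,-0.36,-1,0,0,0,-0.02,1])

```text
time: 24.98
eef_pos: [0.6018, -0.2125, 0.1838]
eef_rot: [-0.004, 1.0, -0.0, 0.001]
contact_force: [-0.4, -0.4, -0.4]
finger_gap: 0.0918
grasp_force: 0.0
```

```bash
python3 - <<'E'
from h import *
t=snapshot("top")[:,:,::-1];c=snapshot("scene")[:,:,::-1]
cv2.imwrite("pics/t3.png",t);cv2.imwrite("pics/s3.png",c)
cv2.imwrite("pics/c7.png",cv2.resize(c[170:280,100:320],(800,400),interpolation=cv2.INTER_CUBIC))
E
```

```text
(no output)
```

View pics/c7.png

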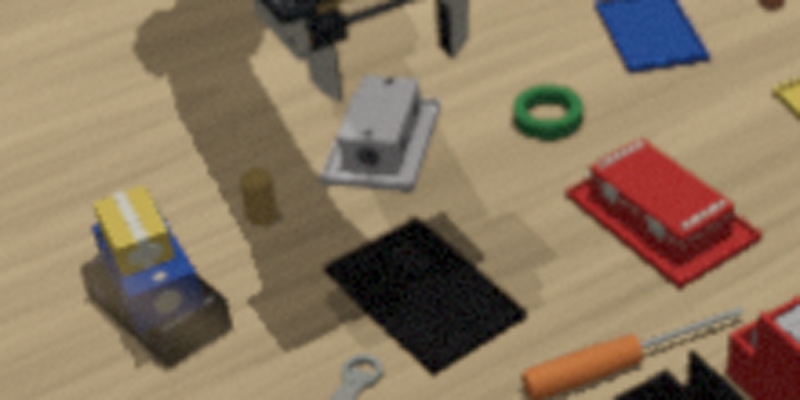

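Steel (385,125) and red (665,200) both sit flat and in line in their trays. Now the yellow carton.

>>> apply_moves(plan=[-0.12,-0.33,0,0,0,0,1,-0.24,-0.66,0,0,0,-0.01,1,-0.36,-1,0,0,0,-0.02,1])

```text
time: 25.45
eef_pos: [0.5663, -0.3114, 0.1833]
eef_rot: [0.011, 1.0, -0.0, 0.001]
contact_force: [-0.3, -0.4, 1.1]
finger_gap: 0.0917
grasp_force: 0.0
```

>>> apply_moves(plan=[-0.12,-0.33,0,0,0,0,1,-0.24,-0.66,0,0,0,-0.01,1,-0.38,-1,0,0,0,-0.02,1,-0.38,-1,0,0,0,-0.02,1])

```text
time: 25.95
eef_pos: [0.5259, -0.4154, 0.1828]
eef_rot: [0.03, 1.0, -0.001, 0.0]
contact_force: [0.6, 0.1, 0.5]
finger_gap: 0.0919
grasp_force: 0.0
```

>>> apply_moves(plan=[0,-0.08,-0.2,0,0,0,1,0,-0.08,-0.45,0,0,0,1,0,-0.08,-0.65,0,0,0,1,0,-0.08,-0.65,0,0,0,1,0,-0.08,-0.65,0,0,0,1])

```text
time: 26.58
eef_pos: [0.5285, -0.4192, 0.117]
eef_rot: [0.027, 1.0, -0.0, 0.0]
contact_force: [0.3, -1.0, -0.2]
finger_gap: 0.0919
grasp_force: 0.0
```

>>> apply_moves(plan=[0,0,-0.15,0,0,0,1,0,0,-0.3,0,0,0,1,0,0,-0.4,0,0,0,1,0,0,-0.48,0,0,0,1,0,0,-0.48,0,0,0,1,0,0,-0.48,0,0,0,1])

```text
time: 27.32
eef_pos: [0.5281, -0.4197, 0.069]
eef_rot: [0.027, 1.0, -0.0, 0.0]
contact_force: [-0.2, 0.2, 0.4]
finger_gap: 0.0919
grasp_force: 0.0
```

```bash
python3 - <<'E'
from h import *
c=snapshot("scene")[:,:,::-1];t=snapshot("top")[:,:,::-1]
f=lambda im,x,y,w,h,k:cv2.resize(im[y:y+h,x:x+w],None,fx=k,fy=k,interpolation=cv2.INTER_CUBIC)
cv2.imwrite("pics/c8.png",np.hstack([f(c,100,190,80,80,5),f(t,345,170,80,80,5)]))
print(state()['eef_pos'],state()['contact_force'])
E
```

```text
[ 0.52822514 -0.4197497   0.06924783] [-1.24607745  0.00692225  0.35573119]
```

View pics/c8.png

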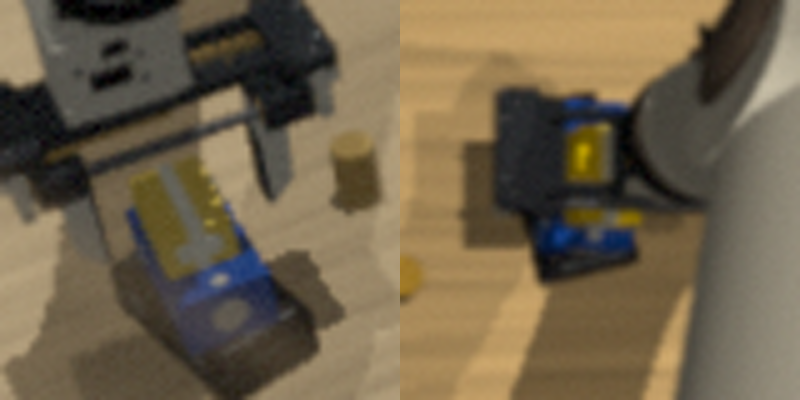

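The fingers straddle the carton, tips at (270,198) and (105,260) on either side of it. Grip and carry to the yellow tray.

>>> apply_moves(plan=[0,0,0,0,0,0,0.5,0,0,0,0,0,0,0.2,0,0,0,0,0,0,0,0,0,0,0,0,0,-0.2,0,0,0,0,0,0,-1,0,0,0,0,0,0,-1,0,0,0,0,0,0,-1,0,0,0,0,0,0,-1], newtons=15)

```text
time: 28.42
eef_pos: [0.5277, -0.4196, 0.0686]
eef_rot: [0.027, 1.0, -0.0, -0.0]
contact_force: [-0.6, 0.2, 0.4]
finger_gap: 0.0419
grasp_force: 15.0
```

>>> apply_moves(plan=[0,0,0.05,0,0,0,-1,0,0,0.2,0,0,0,-1,0,0,0.5,0,0,0,-1,0,0,0.8,0,0,0,-1,0,0,1,0,0,0,-1,0,0,1,0,0,0,-1])

```text
time: 29.18
eef_pos: [0.529, -0.4204, 0.1712]
eef_rot: [0.027, 1.0, -0.001, 0.002]
contact_force: [0.6, 0.2, -0.8]
finger_gap: 0.0419
grasp_force: 15.0
```

>>> apply_moves(plan=[0.03,0.2,0,0,0,0,-1,0.1,0.6,0,0,0,0,-1,0.18,1,0,0,0,0,-1])

```text
time: 29.55
eef_pos: [0.5449, -0.3161, 0.1667]
eef_rot: [0.027, 1.0, 0.001, -0.001]
contact_force: [0.4, -1.1, -1.0]
finger_gap: 0.0418
grasp_force: 15.0
```

>>> apply_moves(plan=[0.06,0.33,0,0,0,0,-1,0.12,0.66,0,0,0,0,-1,0.18,1,0,0,0,0,-1])

```text
time: 29.92
eef_pos: [0.5627, -0.2161, 0.1669]
eef_rot: [0.026, 1.0, 0.001, -0.001]
contact_force: [0.7, 0.8, -0.8]
finger_gap: 0.0419
grasp_force: 15.0
```

>>> apply_moves(plan=[0.06,0.33,0,0,0,0,-1,0.12,0.66,0,0,0,0,-1,0.18,1,0,0,0,-0.01,-1])

```text
time: 30.3
eef_pos: [0.5803, -0.1164, 0.1669]
eef_rot: [0.034, 0.999, 0.001, -0.002]
contact_force: [0.1, -0.7, -0.8]
finger_gap: 0.0416
grasp_force: 15.0
```

>>> apply_moves(plan=[0.06,0.33,0,0,0,0,-1,0.12,0.66,0,0,0,0,-1,0.18,1,0,0,0,-0.01,-1])

```text
time: 30.68
eef_pos: [0.598, -0.0167, 0.1669]
eef_rot: [0.042, 0.999, 0.0, -0.002]
contact_force: [0.1, -0.0, -1.3]
finger_gap: 0.0417
grasp_force: 15.0
```

>>> apply_moves(plan=[0.06,0.33,0,0,0,0,-1,0.12,0.66,0,0,0,0,-1,0.18,1,0,0,0,-0.01,-1])

```text
time: 31.05
eef_pos: [0.6157, 0.083, 0.1668]
eef_rot: [0.05, 0.999, 0.0, -0.002]
contact_force: [-0.4, 0.2, -0.7]
finger_gap: 0.0419
grasp_force: 15.0
```

>>> apply_moves(plan=[0.06,0.33,0,0,0,0,-1,0.12,0.66,0,0,0,0,-1,0.18,1,0,0,0,0,-1])

```text
time: 31.42
eef_pos: [0.6336, 0.1828, 0.1667]
eef_rot: [0.05, 0.999, -0.0, -0.002]
contact_force: [1.0, 0.3, -1.1]
finger_gap: 0.042
grasp_force: 15.0
```

>>> apply_moves(plan=[0.05,0.25,0,0,0,0,-1,0.08,0.41,0,0,0,0,-1,0.08,0.41,-0.3,0,0,0,-1,0.08,0.41,-0.6,0,0,0,-1,0.08,0.41,-0.9,0,0,0,-1,0.08,0.41,-1,0,0,0,-1,0.08,0.41,-1,0,0,0,-1])

```text
time: 32.3
eef_pos: [0.6429, 0.2213, 0.0678]
eef_rot: [0.051, 0.999, -0.0, -0.001]
contact_force: [-0.1, -0.0, -1.4]
finger_gap: 0.0419
grasp_force: 15.0
```

>>> apply_moves(plan=[0,0,-0.2,0,0,0,-1,0,0,-0.4,0,0,0,-1,0,0,-0.55,0,0,0,-1,0,0,-0.62,0,0,0,-1,0,0,-0.66,0,0,0,-1,0,0,-0.69,0,0,0,-1,0,0,-0.7,0,0,0,-1,0,0,-0.71,0,0,0,-1,0,0,-0.71,0,0,0,-1,0,0,-0.71,0,0,0,-1])

```text
time: 33.55
eef_pos: [0.6439, 0.2215, -0.0022]
eef_rot: [0.051, 0.999, 0.0, 0.0]
contact_force: [-0.0, 0.2, -1.0]
finger_gap: 0.0419
grasp_force: 15.0
```

>>> apply_moves(plan=[0,0,-0.005,0,0,0,-1,0,0,-0.01,0,0,0,-1,0,0,-0.01,0,0,0,-1])

```text
time: 33.92
eef_pos: [0.6438, 0.2215, -0.0034]
eef_rot: [0.051, 0.999, 0.0, -0.0]
contact_force: [0.3, 0.4, -0.4]
finger_gap: 0.042
grasp_force: 15.0
```

>>> apply_moves(plan=[0,0,-0.005,0,0,0,-1,0,0,-0.01,0,0,0,-1,0,0,-0.01,0,0,0,-1])

```text
time: 34.3
eef_pos: [0.6438, 0.2215, -0.0034]
eef_rot: [0.051, 0.999, -0.0, 0.0]
contact_force: [-3.3, -1.2, 6.8]
finger_gap: 0.0417
grasp_force: 15.0
```

>>> apply_moves(plan=[0,0,0.01,0,0,0,0.1,0,0,0.01,0,0,0,0.25,0,0,0.01,0,0,0,0.4,0,0,0.01,0,0,0,0.4,0,0,0.01,0,0,0,0.4,0,0,0.1,0,0,0,0.4,0,0,0.3,0,0,0,0.4,0,0,0.7,0,0,0,1,0,0,1,0,0,0,1])

```text
time: 35.42
eef_pos: [0.6448, 0.2221, 0.0992]
eef_rot: [0.05, 0.999, 0.001, 0.001]
contact_force: [0.1, 0.4, -0.2]
finger_gap: 0.0797
grasp_force: 0.0
```

>>> apply_moves(plan=[-0.03,-0.2,0.15,0,0,0,1,-0.1,-0.6,0.3,0,0,0,1,-0.18,-1,0.3,0,0,0,1])

```text
time: 35.8
eef_pos: [0.6262, 0.1189, 0.1273]
eef_rot: [0.051, 0.999, -0.0, 0.001]
contact_force: [0.2, -1.0, -1.4]
finger_gap: 0.0916
grasp_force: 0.0
```

>>> apply_moves(plan=[-0.06,-0.33,0,0,0,0,1,-0.12,-0.66,0,0,0,0,1,-0.18,-1,0,0,0,0.01,1])

```text
time: 36.17
eef_pos: [0.6066, 0.0184, 0.1257]
eef_rot: [0.043, 0.999, -0.001, -0.0]
contact_force: [-0.1, 0.1, 0.8]
finger_gap: 0.0917
grasp_force: 0.0
```

>>> apply_moves(plan=[-0.06,-0.33,0,0,0,0,1,-0.12,-0.66,0,0,0,0,1,-0.18,-1,0,0,0,0.01,1])

```text
time: 36.55
eef_pos: [0.5883, -0.0813, 0.1257]
eef_rot: [0.035, 0.999, -0.0, -0.0]
contact_force: [-0.3, 0.2, -0.8]
finger_gap: 0.0916
grasp_force: 0.0
```

```bash
python3 - <<'E'
from h import *
t=snapshot("top")[:,:,::-1];c=snapshot("scene")[:,:,::-1]
cv2.imwrite("pics/t4.png",t);cv2.imwrite("pics/s4.png",c)
f=lambda im,x,y,w,h,k:cv2.resize(im[y:y+h,x:x+w],None,fx=k,fy=k,interpolation=cv2.INTER_CUBIC)
cv2.imwrite("pics/c9.png",np.vstack([np.hstack([f(t,355,180,50,50,8),f(c,112,220,50,50,8)]),np.hstack([f(t,160,155,80,40,5),f(c,290,180,80,40,5)])]))
E
```

```text
(no output)
```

View pics/c9.png

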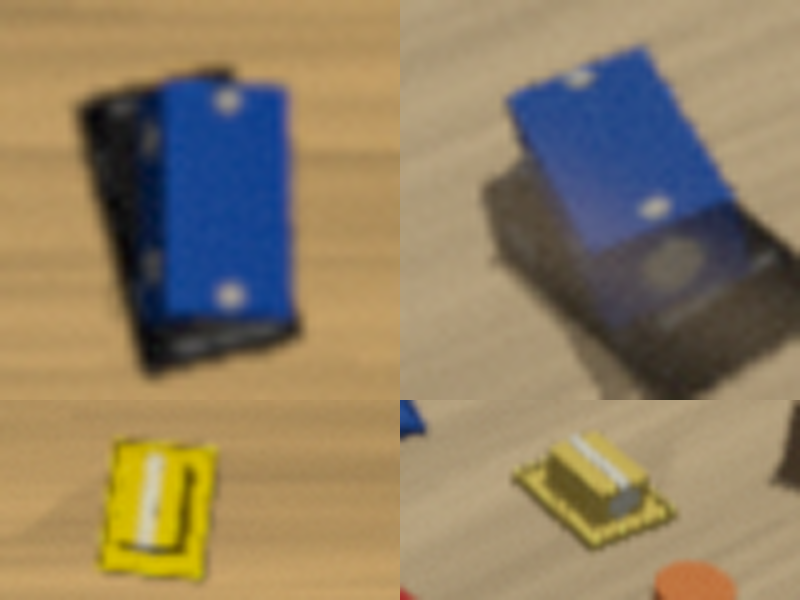

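Yellow sits flat and in line in its tray. The blue top corners are at (165,84), (288,87), (291,316) and (163,317). Measuring blue, with a rough fit for black.

```bash
python3 - <<'E'
from h import *
T=lambda X,Y:A(355,180,8,X,Y); S=lambda X,Y:A(112,220,8,X-400,Y)
t=[T(165,84),T(288,87),T(291,316),T(163,317)];s=[S(735,200),S(592,250),S(508,98),S(647,45)]
print(tri(t,s).round(4))
p,e=fit(.096,.054,dict(enumerate(t)),dict(enumerate(s)),[.53,-.42,.076,0]);print(p.round(4),np.degrees(p[3]),e)
E
```

```text
[[ 0.5812 -0.3943  0.0732  0.0022]
 [ 0.579  -0.4455  0.0757  0.0016]
 [ 0.4848 -0.4421  0.0736  0.0013]
 [ 0.4852 -0.3887  0.073   0.0019]]
[ 0.5326 -0.4175  0.0738 -0.0443] -2.537033807411908 [-0.7 -0.3 -0.1 -0.1 -0.1  0.3 -0.3 -0.3  0.2 -0.3 -0.5  0.7 -0.5 -0.3
 -0.2 -0.2]
```

>>> apply_moves(plan=[-0.06,-0.33,0,0,0,0,1,-0.12,-0.66,0,0,0,0.01,1,-0.18,-1,0,0,0,0.015,1])

```text
time: 37.02
eef_pos: [0.5707, -0.1796, 0.1257]
eef_rot: [0.023, 1.0, -0.0, -0.0]
contact_force: [0.1, 0.2, -0.2]
finger_gap: 0.0922
grasp_force: 0.0
```

>>> apply_moves(plan=[-0.06,-0.33,0,0,0,0,1,-0.12,-0.66,0,0,0,0,1,-0.17,-1,0,0,0,0,1])

```text
time: 37.4
eef_pos: [0.5536, -0.2796, 0.1257]
eef_rot: [0.023, 1.0, 0.0, -0.0]
contact_force: [0.6, -0.6, -0.2]
finger_gap: 0.0916
grasp_force: 0.0
```

>>> apply_moves(plan=[-0.06,-0.33,0,0,0,0,1,-0.12,-0.66,0,0,0,0,1,-0.17,-1,0,0,0,0,1])

```text
time: 37.78
eef_pos: [0.5366, -0.3795, 0.1257]
eef_rot: [0.023, 1.0, 0.0, -0.0]
contact_force: [0.0, 0.1, -0.5]
finger_gap: 0.0922
grasp_force: 0.0
```

>>> apply_moves(plan=[-0.06,-0.25,0,0,0,0,1,-0.06,-0.39,0,0,0,0,1,-0.06,-0.39,0,0,0,0,1,-0.06,-0.39,-0.15,0,0,0,1,-0.06,-0.39,-0.4,0,0,0,1,-0.06,-0.39,-0.6,0,0,0,1,-0.06,-0.39,-0.8,0,0,0,1,-0.06,-0.39,-0.92,0,0,0,1,-0.06,-0.39,-0.965,0,0,0,1,-0.06,-0.39,-0.965,0,0,0,1,-0.06,-0.39,-0.965,0,0,0,1])

```text
time: 39.15
eef_pos: [0.5324, -0.418, 0.03]
eef_rot: [0.023, 1.0, -0.0, 0.001]
contact_force: [-0.0, -0.2, 0.1]
finger_gap: 0.0918
grasp_force: 0.0
```

>>> apply_moves(plan=[0,0,0,0,0,0,0.5,0,0,0,0,0,0,0.3,0,0,0,0,0,0,0.2,0,0,0,0,0,0,0,0,0,0,0,0,0,-1,0,0,0,0,0,0,-1,0,0,0,0,0,0,-1,0,0,0,0,0,0,-1], newtons=20)

```text
time: 40.15
eef_pos: [0.5318, -0.4176, 0.0292]
eef_rot: [0.023, 1.0, -0.0, -0.0]
contact_force: [0.6, 0.1, 1.0]
finger_gap: 0.0539
grasp_force: 20.0
```

>>> apply_moves(plan=[0,0,0.05,0,0,0,-1,0,0,0.2,0,0,0,-1,0,0,0.5,0,0,0,-1,0,0,0.8,0,0,0,-1,0,0,1,0,0,0,-1])

```text
time: 40.78
eef_pos: [0.5326, -0.418, 0.1319]
eef_rot: [0.023, 1.0, -0.001, 0.001]
contact_force: [0.3, -0.4, -1.4]
finger_gap: 0.0542
grasp_force: 20.0
```

>>> apply_moves(plan=[0,0.1,0.2,0,0,0,-1,-0.06,0.4,0.4,0,0,0,-1,-0.1,0.7,0.4,0,0,-0.02,-1,-0.16,1,0.4,0,0,-0.035,-1])

```text
time: 41.28
eef_pos: [0.5156, -0.3155, 0.1697]
eef_rot: [0.051, 0.999, 0.0, 0.0]
contact_force: [0.2, -0.2, -1.6]
finger_gap: 0.0542
grasp_force: 20.0
```

>>> apply_moves(plan=[-0.05,0.33,0,0,0,-0.01,-1,-0.1,0.66,0,0,0,-0.02,-1,-0.16,1,0,0,0,-0.035,-1])

```text
time: 41.65
eef_pos: [0.4992, -0.2155, 0.1693]
eef_rot: [0.078, 0.997, 0.0, -0.0]
contact_force: [1.1, -0.2, -1.3]
finger_gap: 0.0541
grasp_force: 20.0
```

>>> apply_moves(plan=[-0.05,0.33,0,0,0,-0.01,-1,-0.1,0.66,0,0,0,-0.02,-1,-0.16,1,0,0,0,-0.035,-1])

```text
time: 42.02
eef_pos: [0.483, -0.1156, 0.1693]
eef_rot: [0.105, 0.994, 0.0, -0.0]
contact_force: [-0.3, 0.0, -1.6]
finger_gap: 0.0539
grasp_force: 20.0
```

>>> apply_moves(plan=[-0.05,0.33,0,0,0,-0.01,-1,-0.1,0.66,0,0,0,-0.02,-1,-0.16,1,0,0,0,-0.035,-1])

```text
time: 42.4
eef_pos: [0.4669, -0.0159, 0.1694]
eef_rot: [0.133, 0.991, -0.0, -0.0]
contact_force: [-0.2, -0.2, -1.7]
finger_gap: 0.0541
grasp_force: 20.0
```

>>> apply_moves(plan=[-0.05,0.33,0,0,0,-0.01,-1,-0.1,0.66,0,0,0,-0.02,-1,-0.16,1,0,0,0,-0.035,-1])

```text
time: 42.78
eef_pos: [0.4508, 0.084, 0.1694]
eef_rot: [0.16, 0.987, -0.0, -0.0]
contact_force: [-0.1, 0.2, -1.8]
finger_gap: 0.054
grasp_force: 20.0
```

>>> apply_moves(plan=[-0.05,0.33,0,0,0,-0.01,-1,-0.1,0.6,0,0,0,-0.015,-1,-0.1,0.74,0,0,0,-0.015,-1,-0.1,0.74,-0.3,0,0,-0.015,-1,-0.1,0.74,-0.6,0,0,-0.015,-1,-0.1,0.74,-0.9,0,0,-0.015,-1,-0.1,0.74,-1,0,0,-0.015,-1,-0.1,0.74,-1,0,0,-0.015,-1])

```text
time: 43.78
eef_pos: [0.4415, 0.1562, 0.069]
eef_rot: [0.172, 0.985, -0.0, -0.001]
contact_force: [0.1, -0.0, -2.0]
finger_gap: 0.0539
grasp_force: 20.0
```

>>> apply_moves(plan=[0,0,-0.2,0,0,0,-1,0,0,-0.4,0,0,0,-1,0,0,-0.55,0,0,0,-1,0,0,-0.62,0,0,0,-1,0,0,-0.66,0,0,0,-1,0,0,-0.69,0,0,0,-1,0,0,-0.705,0,0,0,-1,0,0,-0.715,0,0,0,-1,0,0,-0.715,0,0,0,-1,0,0,-0.715,0,0,0,-1])

```text
time: 45.02
eef_pos: [0.4419, 0.1565, -0.0023]
eef_rot: [0.171, 0.985, 0.0, 0.0]
contact_force: [-0.1, 0.5, -2.0]
finger_gap: 0.0539
grasp_force: 20.0
```

>>> apply_moves(plan=[0,0,-0.005,0,0,0,-1,0,0,-0.01,0,0,0,-1,0,0,-0.01,0,0,0,-1])

```text
time: 45.4
eef_pos: [0.4419, 0.1565, -0.0029]
eef_rot: [0.171, 0.985, -0.0, 0.0]
contact_force: [-1.3, -2.0, 5.4]
finger_gap: 0.054
grasp_force: 20.0
```

>>> apply_moves(plan=[0,0,0.005,0,0,0,0.3,0,0,0.005,0,0,0,0.5,0,0,0.005,0,0,0,0.7,0,0,0.005,0,0,0,0.7,0,0,0.005,0,0,0,0.7,0,0,0.1,0,0,0,0.7,0,0,0.3,0,0,0,0.7,0,0,0.7,0,0,0,1,0,0,1,0,0,0,1])

```text
time: 46.52
eef_pos: [0.442, 0.1568, 0.0985]
eef_rot: [0.171, 0.985, 0.0, 0.0]
contact_force: [0.4, 0.1, 0.2]
finger_gap: 0.0906
grasp_force: 0.0
```

>>> apply_moves(plan=[0.04,-0.2,0.2,0,0,0.02,1,0.1,-0.6,0.3,0,0,0.05,1,0.16,-1,0.3,0,0,0.08,1])

```text
time: 46.9
eef_pos: [0.4588, 0.0558, 0.1284]
eef_rot: [0.108, 0.994, 0.0, 0.001]
contact_force: [0.3, -0.4, -1.6]
finger_gap: 0.0919
grasp_force: 0.0
```

>>> apply_moves(plan=[0.05,-0.33,0,0,0,0.02,1,0.1,-0.66,0,0,0,0.05,1,0.16,-1,0,0,0,0.08,1])

```text
time: 47.28
eef_pos: [0.4738, -0.0445, 0.1273]
eef_rot: [0.046, 0.999, -0.0, 0.0]
contact_force: [0.3, 0.5, -0.2]
finger_gap: 0.0916
grasp_force: 0.0
```

```bash
python3 - <<'E'
from h import *
t=snapshot("top")[:,:,::-1];c=snapshot("scene")[:,:,::-1]
cv2.imwrite("pics/t5.png",t);cv2.imwrite("pics/s5.png",c)
f=lambda im,x,y,w,h,k:cv2.convertScaleAbs(cv2.resize(im[y:y+h,x:x+w],None,fx=k,fy=k,interpolation=cv2.INTER_CUBIC),alpha=1.8)
cv2.imwrite("pics/c10.png",np.vstack([np.hstack([f(t,355,180,50,50,8),f(c,115,222,50,50,8)]),np.hstack([f(t,175,212,80,40,5),f(c,250,155,80,40,5)])]))
E
```

```text
(no output)
```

View pics/c10.png

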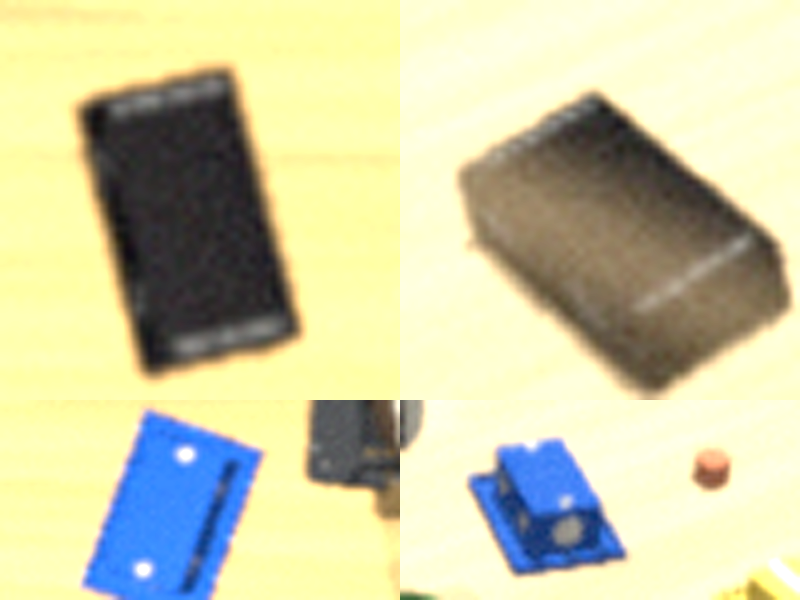

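Blue is flat and in line in its tray. Black in the top view: top face right corners (235,70) and (300,330), base left corners (80,103) and (148,375). In the scene view: top (462,175), (597,95), (775,243); base (648,392), (790,305), (475,240).

```bash
python3 - <<'E'
from h import *
T=lambda X,Y:A(355,180,8,X,Y); S=lambda X,Y:A(115,222,8,X-400,Y)
ob=[("top",1,1,T(235,70)),("top",2,1,T(300,330)),("top",0,0,T(80,103)),("top",3,0,T(148,375)),("scene",2,1,S(462,175)),("scene",3,1,S(597,95)),("scene",0,1,S(775,243)),("scene",1,0,S(648,392)),("scene",0,0,S(790,305)),("scene",2,0,S(475,240))]
def f(p):
    r=[rect([p[0],p[1],0,p[3]],.12,.064),rect(p,.12,.064)]
    return np.concatenate([proj(n,r[k][i])[0]-o for n,i,k,o in ob])
r=least_squares(f,[.53,-.42,.036,.2]);print(r.x.round(4),np.degrees(r.x[3]),r.fun.round(1))
print(tri([ob[1][3]],[ob[4][3]]))
E
```

```text
[ 0.531  -0.4178  0.0319  0.2021] 11.58004323516396 [-0.3 -0.7  0.4  1.2 -1.1  0.5 -1.2  0.4 -1.4  0.1  0.  -0.4  0.7  0.7
 -0.1  1.5  0.5  0.6 -0.7 -0.4]
[[ 0.48276048 -0.45854864  0.03406116  0.00121602]]
```

>>> apply_moves(plan=[0.05,-0.33,0,0,0,0.02,1,0.1,-0.66,0,0,0,0.04,1,0.15,-1,0,0,0,0.06,1])

```text
time: 47.75
eef_pos: [0.489, -0.1434, 0.1272]
eef_rot: [-0.001, 1.0, 0.0, 0.0]
contact_force: [0.4, -0.4, 0.3]
finger_gap: 0.0917
grasp_force: 0.0
```

>>> apply_moves(plan=[0.05,-0.33,0,0,0,0.02,1,0.1,-0.66,0,0,0,0.04,1,0.15,-1,0,0,0,0.06,1])

```text
time: 48.12
eef_pos: [0.5042, -0.2434, 0.1272]
eef_rot: [-0.048, 0.999, 0.0, 0.0]
contact_force: [-0.5, -0.6, -0.2]
finger_gap: 0.0917
grasp_force: 0.0
```

>>> apply_moves(plan=[0.05,-0.33,0,0,0,0.02,1,0.1,-0.66,0,0,0,0.04,1,0.15,-1,0,0,0,0.06,1])

```text
time: 48.5
eef_pos: [0.5193, -0.3434, 0.1272]
eef_rot: [-0.095, 0.995, 0.0, 0.0]
contact_force: [0.4, 0.9, -0.2]
finger_gap: 0.0914
grasp_force: 0.0
```

>>> apply_moves(plan=[0.05,-0.33,0,0,0,0.01,1,0.12,-0.66,0,0,0,0.01,1,0.12,-0.74,0,0,0,0.01,1,0.12,-0.74,-0.2,0,0,0.01,1,0.12,-0.74,-0.5,0,0,0.01,1,0.12,-0.74,-0.8,0,0,0.01,1,0.12,-0.74,-1,0,0,0.01,1,0.12,-0.74,-1,0,0,0.01,1])

```text
time: 49.5
eef_pos: [0.5295, -0.415, 0.0243]
eef_rot: [-0.103, 0.995, 0.002, -0.002]
contact_force: [0.1, -0.6, 0.1]
finger_gap: 0.0915
grasp_force: 0.0
```

>>> apply_moves(plan=[0,0,-0.1,0,0,0,1,0,0,-0.2,0,0,0,1,0,0,-0.28,0,0,0,1,0,0,-0.335,0,0,0,1,0,0,-0.335,0,0,0,1,0,0,-0.335,0,0,0,1])

```text
time: 50.25
eef_pos: [0.531, -0.4176, -0.0066]
eef_rot: [-0.102, 0.995, -0.0, 0.0]
contact_force: [0.3, -0.6, 0.5]
finger_gap: 0.0915
grasp_force: 0.0
```

>>> apply_moves(plan=[0,0,0,0,0,0,0.6,0,0,0,0,0,0,0.4,0,0,0,0,0,0,0.2,0,0,0,0,0,0,-1,0,0,0,0,0,0,-1,0,0,0,0,0,0,-1,0,0,0.05,0,0,0,-1,0,0,0.2,0,0,0,-1,0,0,0.5,0,0,0,-1,0,0,0.8,0,0,0,-1,0,0,1,0,0,0,-1,0,0,1,0,0,0,-1], newtons=25)

```text
time: 51.75
eef_pos: [0.5321, -0.4185, 0.0955]
eef_rot: [-0.102, 0.995, -0.001, 0.001]
contact_force: [-0.3, -0.6, -3.1]
finger_gap: 0.0638
grasp_force: 25.0
```

>>> apply_moves(plan=[0.1,0.2,0,0,0,0,-1,0.3,0.55,0,0,0,-0.02,-1,0.55,1,0,0,0,-0.04,-1])

```text
time: 52.12
eef_pos: [0.5851, -0.3155, 0.0912]
eef_rot: [-0.07, 0.998, 0.001, -0.001]
contact_force: [0.3, -0.2, -3.4]
finger_gap: 0.0634
grasp_force: 25.0
```

>>> apply_moves(plan=[0.2,0.35,0,0,0,-0.01,-1,0.4,0.7,0,0,0,-0.02,-1,0.51,0.9,0,0,0,-0.02,-1,0.51,0.9,0,0,0,-0.02,-1,0.51,0.9,-0.2,0,0,-0.02,-1,0.51,0.9,-0.4,0,0,-0.02,-1,0.51,0.9,-0.6,0,0,-0.02,-1,0.51,0.9,-0.7,0,0,-0.02,-1,0.51,0.9,-0.7,0,0,-0.02,-1])

```text
time: 53.25
eef_pos: [0.6357, -0.2274, 0.0216]
eef_rot: [-0.055, 0.998, 0.001, -0.001]
contact_force: [0.2, -0.6, -2.8]
finger_gap: 0.0639
grasp_force: 25.0
```

>>> apply_moves(plan=[0,0,-0.1,0,0,0,-1,0,0,-0.16,0,0,0,-1,0,0,-0.2,0,0,0,-1,0,0,-0.23,0,0,0,-1,0,0,-0.245,0,0,0,-1,0,0,-0.255,0,0,0,-1,0,0,-0.255,0,0,0,-1,0,0,-0.255,0,0,0,-1])

```text
time: 54.25
eef_pos: [0.6369, -0.2275, -0.0022]
eef_rot: [-0.055, 0.998, -0.0, 0.0]
contact_force: [-1.0, -0.3, -2.5]
finger_gap: 0.0644
grasp_force: 25.0
```

>>> apply_moves(plan=[0,0,-0.005,0,0,0,-1,0,0,-0.01,0,0,0,-1,0,0,-0.01,0,0,0,-1])

```text
time: 54.62
eef_pos: [0.6369, -0.2276, -0.0027]
eef_rot: [-0.055, 0.998, -0.0, 0.0]
contact_force: [-2.5, 0.1, 4.1]
finger_gap: 0.0636
grasp_force: 25.0
```

Contact on the floor. Release, rise and back off.

>>> apply_moves(plan=[0,0,0.005,0,0,0,0.45,0,0,0.005,0,0,0,0.6,0,0,0.005,0,0,0,0.8,0,0,0.005,0,0,0,0.8,0,0,0.005,0,0,0,0.8,0,0,0.1,0,0,0,0.8,0,0,0.3,0,0,0,0.8,0,0,0.7,0,0,0,0.8,0,0,1,0,0,0,0.8,0,0,1,0,0,0,0.8])

```text
time: 55.88
eef_pos: [0.6399, -0.2283, 0.1018]
eef_rot: [-0.055, 0.998, -0.002, 0.004]
contact_force: [0.7, 0.7, -0.2]
finger_gap: 0.083
grasp_force: 0.0
```

>>> apply_moves(plan=[-0.2,-0.2,0.3,0,0,0,0.8,-0.6,-0.6,0.6,0,0,0,0.8,-1,-1,0.6,0,0,0,0.8,-1,-1,0.6,0,0,0,0.8])

```text
time: 56.38
eef_pos: [0.5315, -0.3342, 0.1568]
eef_rot: [-0.05, 0.999, -0.002, -0.002]
contact_force: [0.6, 0.3, -0.2]
finger_gap: 0.0825
grasp_force: 0.0
```

>>> apply_moves(plan=[0,-0.35,0,0,0,0,0.8,0,-0.7,0,0,0,0,0.8,0,-1,0,0,0,0,0.8,0,-1,0,0,0,0,0.8])

```text
time: 56.88
eef_pos: [0.5356, -0.4301, 0.1559]
eef_rot: [-0.054, 0.999, -0.0, -0.001]
contact_force: [-0.2, -0.3, 0.1]
finger_gap: 0.0827
grasp_force: 0.0
```

```bash
python3 - <<'E'
from h import *
t=snapshot("top")[:,:,::-1];c=snapshot("scene")[:,:,::-1];cv2.imwrite("pics/t6.png",t);cv2.imwrite("pics/s6.png",c)
# predicted black-case outline corners if seated (top z .04), and brightness profile across the tray in the scene view
r=rect([.637,-.228,.04,np.radians(6.2)],.12,.064)
for n,im in(("top",t),("scene",c)):
    print(n,proj(n,r).round(0).tolist())
    m=np.zeros(im.shape[:2],np.uint8); u=proj(n,[[.637,-.228,.02]])[0].astype(int)
    m[u[1]-40:u[1]+40,u[0]-40:u[0]+40]=(im.max(2)<70)[u[1]-40:u[1]+40,u[0]-40:u[0]+40]
    k=max(cv2.findContours(m,0,2)[0],key=cv2.contourArea); print(cv2.minAreaRect(k),cv2.boundingRect(k))
    print(im[u[1]-24:u[1]+25:2,u[0]].max(1), im[u[1],u[0]-26:u[0]+27:2].max(1))
# steel/blue/red/yellow unchanged since they were viewed?
o=cv2.imread("pics/s5.png")
for n,p in dict(red=(.674,-.011),blue=(.442,.156),yellow=(.644,.221),steel=(.443,-.16)).items():
    u=proj("scene",[[*p,.03]])[0].astype(int); a=[cv2.GaussianBlur(i[u[1]-12:u[1]+12,u[0]-15:u[0]+15],(5,5),0).astype(int) for i in(o,c)]
    print(n,abs(a[0]-a[1]).mean().round(1))
print(state()['eef_pos'],state()['time'])
E
```

```text
top [[311.0, 159.0], [329.0, 157.0], [335.0, 192.0], [316.0, 194.0]]
((321.3799743652344, 177.6599884033203), (42.709251403808594, 26.587217330932617), 81.8698959350586) (306, 156, 32, 44)
[176 179 107  22  73  39  30  27  29  31  31  29  28  30  31  30  31  30
  30  60  60  14  29  29 146] [174 175 176 174 174 174 113  29  27  23  30  27  32  28  25  32  29  27
  26  20 105 188 188 188 192 190 190]
scene [[237.0, 247.0], [219.0, 258.0], [195.0, 235.0], [212.0, 226.0]]
((216.50003051757812, 250.00003051757812), (47.37614822387695, 30.405588150024414), 45.0) (190, 228, 55, 45)
[164 169 173 160  71  24  20  29  21  15  23  31  19  21  19  26  25  34
  22  10  21  20  29  20 134] [161  74  26  26  15   4  23  30  18  27  22  20  26  19  26  18  33  23
  23  17  33  35  53 100 161 169 170]
red 0.7
blue 0.7
yellow 0.6
steel 32.6
[ 0.53705399 -0.42606581  0.15609009] 56.975
```

```bash
python3 -c "
from cell import *
print(finish_job())"
```

```text
the job is handed in; nothing more can be done
None
```

All five pieces were set down on the floors of their own-colour trays by a slow lowering to contact, and the job was handed in at about 57 s. Black was checked only from pixel values after release, and steel was last seen in place mid-job because a final picture comparison there was inconclusive, probably because of the arm.

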